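# Load a light card tray evenly on its narrow riser

## Task

Load the light cardboard tray that lies across the narrow wooden riser, without letting it tip or slide. First stand the blue card box on end in the channel in the middle of the tray, between the two tall uprights (its weight steadies the tray); then set one of the two blank-lidded specimen cups upright in each end bay. Set everything down gently, never dropping it, and leave the stapler, marker and phone alone.

Things in the scene. Friction and masses are not known exactly. Their poses are not given: they have to be found in the camera images.
- tray: Light cardboard tray, 90 g, loose, 76 x 220 mm, level and centred across the riser; both ends overhang, so a cup in an end bay tips it unless the card box stands in the middle. Origin: centre of its underside; x across, y along its length, z up. Floor 3 mm thick, outer walls low (top 25 mm above the underside). A middle bay and two end bays.
- tray_middle (a point): Centre of the middle bay, on its floor. The bay is 70 mm long (tray y), between two uprights 4 mm thick, 44 mm wide, tops 88 mm above the floor: fingers fit only at the +-x faces of what stands there. Two rails 14 mm high leave a channel 34 mm wide across x. Axes as the tray.
- tray_bay1 (a point): Centre of the end bay at +y, on its floor (73 mm from the middle); bay 68 mm long, 70 mm wide. Axes as the tray.
- tray_bay2 (a point): The same for the end bay at -y.
- riser: Fixed wooden block under the tray, 100 mm along x, 60 mm along y (the tray's length), 30 mm high; origin at the centre of its underside on the desk; turned like the tray.
- holder: Fixed grey plastic holder in which the card box stands on end; base 60 x 84 mm, 4 mm thick. Origin: centre of its underside, z up. Two cheeks (13 to 17 mm from the middle in x, y -18 to 18 mm, tops 94 mm high) cover the box's broad faces; its narrow edges at y = +-30 mm are free to grip. End lips 10 mm high. The box lifts out straight up, by 95 mm.
- card_box: Blue and white card box, 22 x 90 x 60 mm, 130 g, loose, standing on end, foot 4 mm above the desk. Its y (90 mm) is vertical, x the 22 mm thickness, z the 60 mm width. Origin: middle of one narrow edge. In the holder it can be gripped only across 60 mm, in the tray only across 22 mm: stand it on the desk in between and take it again.
- card_box_center (a point): Centre of the card box, with the axes of the card box.
- cup_a: Clear specimen cup with a blank white screw lid, 58 mm diameter, 65 mm high, about 90 g, loose, upright on the desk; origin at the centre of its underside, z up. Grip its lid (51 to 65 mm high) or its body just below, across 55 to 58 mm.
- cup_b: A second cup just like cup_a; the two may be swapped.
- stapler: Bystander: grey and black desk stapler, 37 x 133 x 54 mm, loose; origin at the centre of its underside, its length along y.
- marker: Bystander: black and white board marker, 18 x 138 x 18 mm, loose; origin at the centre of its underside, length along y.
- phone: Bystander: black phone lying flat, 150 x 71 x 8 mm, loose; origin at the centre of its underside, length along x, to the left of the tray. Beyond it, the desk round x = 0.43, y = 0.215 m is always free (40 mm to either side in x, 35 mm in y): room to stand something down.
Mind the look-alikes: they are no part of the job. Leave any green look-alike of the cup_a alone. Leave any turquoise look-alike of the card_box alone.

How it is judged:
By the outcome, as a careful person would: the job done as asked, in the order asked, and still so for the second after the job is handed in, with the robot touching nothing.
It also fails if it takes over 72 s, if anything falls off the work surface, if the arm or the gripper's body presses on something with over 40 N, if the wrist force passes 120 N, or if a joint passes its speed limit or range.

## Robot

A 6-joint arm with a two-finger parallel gripper is mounted at the origin on the work surface; the furniture and walls round the work are solid. World frame = base frame: x ahead of the robot, y to its left, z up, the work surface at z = 0. Lengths are in mm, angles in rad, forces in N, time in s.
With the tool pointing down it reaches from about 350 to 975 mm from the base axis. Payload 7.1 kg.
Tool frame: the origin (TCP) lies midway between the tips of the shut fingers; the grasp point (between the pads) lies ctrl.grip_point_offset behind it (ctrl.grip_point_offset is the distance from the TCP to the grasp point, in mm); z points along the fingers, y is the line along which they close (so a half turn about z gives the same grasp; the last joint's range is limited). The gripper opens to 88 mm and grips with 3 to 60 N. Pads are 20 mm wide; open, the fingers measure 115 mm over their backs; the gripper's body (75 mm by 178 mm) begins 61 mm behind the grasp point.
Start: joints at [1.091, 0.423, 1.63, -0, 1.089, -0.019], TCP at [277.883, 559.809, 222.675] pointing down, gripper open.
Joint ranges: [-3, 3], [-0.9, 2.11], [0.09, 2.58], [-1.31, 4.45], [0.11, 2.69], [-2.54, 2.54]. Speed limits (rad/s): [2.39, 2.39, 3.01, 3.14, 3.14, 3.14].

## Interface

Orientations are given as a rotation vector (axis times angle).
In Python, from workcell import ctrl, get_image, close_job, finder gives the robot as it stands.
- The arm moves only by the tool servo_tool, never from a script. Its argument "deltas" is a list of rows, each a list of 2 entries, a list of its own where there are three numbers: the shift along the tool's x, y, z in mm, then the turn, a rotation vector about the tool's x, y, z in rad. A call has 1 to 5 rows; each row is the pose to reach, as a shift and turn from the pose commanded when the call began, along the tool's axes at that moment; what a row does not reach only later rows make up. A row lasts 1/12 s, in which the tool goes at most 41.7 mm and 7.16 degrees, less where a joint would pass 70% of its speed; a pose out of reach is approached as far as the arm can. A call with a gripper value outside its range is refused whole. "grip" is the closure, from -1 (fully open) to 1 (shut), so that 0 is half open, set as the call begins (left out, the last holds). The fingers move at their own pace and stop on an object; the grip force is fixed at half the most. Time passes only in rows, so rows that repeat a pose let the fingers close. It gives the time, the measured TCP pose, the force, the opening and the grip force at its end, in the units of the state.
- ctrl.get_obs(): the state, without advancing time (a new reading comes with each control period).
- get_image(name): name is "scene" or "top" or "wrist"; returns a dict with "frame" (384x512x3 uint8, blue, green, red), "depth" (384x512 float32, mm along the optical axis (not along the pixel's ray), 0 where there is no reading), "K" (3x3 intrinsics, pixels), "dist" ([k1, k2, p1, p2, k3] as OpenCV has them; the pictures are not rectified), "pose" (4x4, takes a point from camera to world coordinates). Camera axes: x right, y down, z forward; pixel columns grow to the right and rows downward; lengths in mm; the calibration is good to about 2 mm. A picture is of the moment at which its call begins.
- close_job(): hands the job in; it is judged then, once.
Trained networks look in a picture, given as the dict that the camera call returned (one of the last four; its "shot" number tells which), for a name from the list of things; names that differ only in an ending like _2 or _b are one class to them, and where a whole thing is asked for, a point or a joint stands for the part that bears it (a point fixed in the world has none). Each returns a list of dicts, best first, with "score" (0 to 1); they miss things now and then, are a little off and sometimes report something else, mostly with a low value. They report only what shows in the picture. A call takes as long as a camera call. They do not tell look-alikes from the thing itself.
- finder.search_frame(query, picture): "rect" ([centre column, centre row, width, height] as shares, 0 to 1, of the picture: columns of its width, rows of its height, round what is visible of it).
- finder.silhouettes(query, picture): "mask" (384x512 bool, what is visible of it) and "rect" ([centre column, centre row, width, height] as shares, 0 to 1, of the picture: columns of its width, rows of its height, round what is visible of it).
The state is a dict: "t": time; "qpos": joint angles; "qvel": joint speeds; "joint_torque": joint torques, N m; "ee_pos": TCP position; "orientation": TCP orientation; "ft_force": force on the tool from outside, world axes, zero at the start; "moment": the same for the moment, N m; "width": finger opening in mm; "grasp_force": force on a finger pad.
Only numpy, scipy, OpenCV 4.12 (cv2) and the standard library are available. Lean on these libraries where they do the work, as an engineer would, in place of code of your own. Each camera call takes 0.05 s, during which the arm holds its last target. There are 200 camera calls.

## Working session

There is one attempt and no reset: what is moved stays moved. The work goes in short steps, Python scripts to look and compute and a tool call to move; the robot and the scene stay as the last step left them, time stands still between calls to the robot, and variables do not carry over. Pictures are saved under pics/ and viewed, at most 10 in all, crops included, and the job is handed in when it is done.

Besides the shell and the picture viewer there is one more tool, called after ">>>" as a command line: name --argument value ..., lists and objects as JSON in quotes. servo_tool: Moves the arm, as the interface text tells. Its arguments: {"type":"object","properties":{"deltas":{"type":"array","items":{"type":"array"}},"grip":{"type":"number"}},"required":["deltas"]}

```bash
mkdir -p pics
cat > h.py <<'E'
import numpy as np, cv2
from scipy.spatial.transform import Rotation as R
from workcell import ctrl,get_image,finder
def cloud(p):
    h,w=p['depth'].shape
    v,u=np.mgrid[:h,:w]
    n=cv2.undistortPoints(np.stack([u,v],-1).reshape(-1,1,2).astype(np.float64),p['K'],np.array(p['dist'])).reshape(h,w,2)
    d=p['depth'][...,None]
    c=np.concatenate([n*d,d],-1)
    T=np.array(p['pose']); W=c@T[:3,:3].T+T[:3,3]
    W[p['depth']==0]=np.nan
    return W
def rect(pts):
    r=cv2.minAreaRect(pts.astype(np.float32)); return r
E
python3 - <<'E'
from h import *
ps={n:get_image(n) for n in('scene','top')}
cv2.imwrite('pics/a.png',np.hstack([cv2.resize(ps[n]['frame'],(400,300)) for n in ps]))
cv2.imwrite('pics/top.png',cv2.resize(ps['top']['frame'],(800,600)))
o=ctrl.get_obs();print(o,ctrl.grip_point_offset)
p=ps['top'];W=cloud(p)
for q in['tray','card_box','cup_a','stapler','marker','phone','holder','riser']:
    for r in finder.silhouettes(q,p)[:4]:
        m=r['mask'];X=W[m];X=X[~np.isnan(X[:,0])]
        if len(X)<5: continue
        zt=np.percentile(X[:,2],95);Y=X[X[:,2]>zt-8]
        c,s,a=rect(Y[:,:2])
        print(q,round(r['score'],2),np.round(np.array(r['rect'])*[512,384,512,384]),'z',round(zt),np.round(c),np.round(s),round(a),'bgr',p['frame'][m].mean(0).round())
E
```

```text
{'t': 0.1, 'qpos': array([ 1.09099590e+00,  4.23730443e-01,  1.63063956e+00,  1.90965688e-06,
        1.08860019e+00, -1.89866404e-02]), 'qvel': array([ 6.57062880e-04,  8.06366416e-05, -3.00769851e-03,  8.95544234e-04,
       -1.63025678e-03,  1.15402199e-03]), 'joint_torque': array([ 1.79821018e-04, -5.45610881e+01, -2.74327397e+01,  6.45458023e-02,
        1.87889091e-02, -8.44137816e-06]), 'ee_pos': array([277.65251832, 559.36152717, 221.99043746]), 'orientation': array([-7.17380259e-01, -3.05823791e+00,  2.09601648e-03]), 'ft_force': array([-0.87707313,  0.65130852, -0.50563679]), 'moment': array([0.01989786, 0.02070783, 0.02031267]), 'grasp_force': 0.0, 'width': 87.43279688680695} 18.700000000000003
tray 0.76 [266. 168.  63.  27.] z 60 [435.  -8.] [ 77. 220.] 7 bgr [ 50.  76. 103.]
tray 0.6 [324. 188.  19.  19.] z 90 [ 360. -225.] [29.  4.] 79 bgr [58. 60. 61.]
card_box 0.61 [331. 219.  20.  14.] z 95 [ 255. -231.] [22. 61.] 17 bgr [83. 87. 36.]
card_box 0.58 [326. 183.  23.  11.] z 99 [ 373. -228.] [58. 21.] 79 bgr [70. 45. 38.]
cup_a 0.81 [362. 169.  20.  16.] z 69 [ 435. -34
[... 172 characters left out ...]
[55. 54.] 74 bgr [44. 83. 38.]
stapler 0.64 [147. 163.  14.  46.] z 57 [445. 432.] [116.  26.] 3 bgr [53. 55. 56.]
stapler 0.64 [329. 186.  22.  12.] z 99 [ 372. -228.] [59. 26.] 77 bgr [71. 47. 41.]
marker 0.71 [310. 193.   8.  36.] z 22 [ 357. -168.] [129.  16.] 3 bgr [81. 86. 89.]
phone 0.82 [199. 199.  45.  18.] z 13 [325. 230.] [ 70. 150.] 2 bgr [36. 38. 40.]
holder 0.8 [324. 187.  25.  20.] z 94 [ 374. -228.] [32. 35.] 82 bgr [61. 62. 63.]
riser 0.74 [364. 168.  19.  13.] z 69 [ 433. -347.] [53. 52.] 41 bgr [121. 125. 126.]
riser 0.42 [268. 168.  16.  28.] z 35 [436.  -8.] [100.  54.] 6 bgr [38. 52. 74.]
riser 0.28 [330. 184.  20.  12.] z 99 [ 373. -228.] [59. 28.] 79 bgr [72. 47. 40.]
```

View pics/top.png

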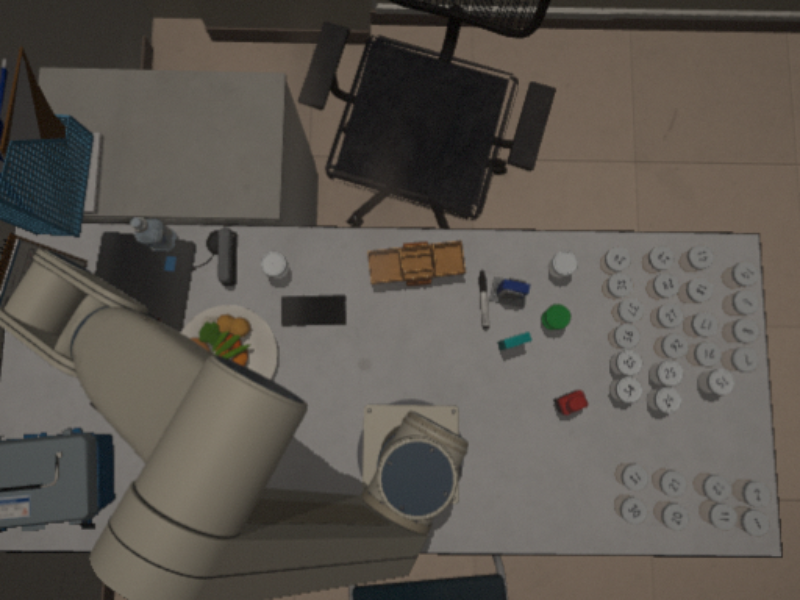

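View pics/a.png

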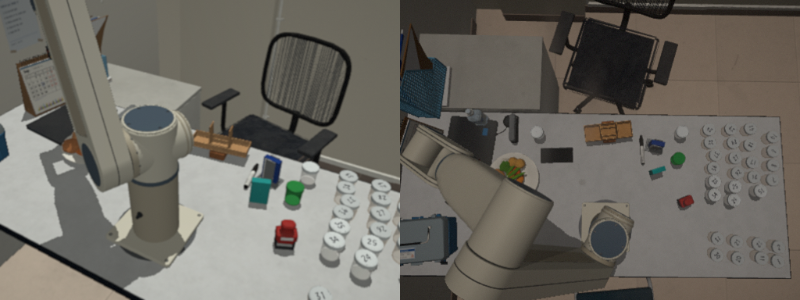

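The look-alikes, as pixels in the 800x600 top view:
- **Box:** blue in the grey holder at (512,290), which is the target. Turquoise at (515,341) is not.
- **Cups:** blank white at (564,265) and (274,265), which are the targets. Green at (556,317) and the numbered lids from about (620,260) rightwards are not.

The tray is at (416,263) with yaw about 7°.

I'll write a small planner and then move over the holder.

```bash
cat >> h.py <<'E'
def state():
    o=ctrl.get_obs();M=R.from_rotvec(o['orientation']).as_matrix()
    return o,M,np.array([*o['ee_pos'],np.degrees(np.arctan2(M[1,1],M[0,1]))])
def plan(wps,start=None):
    """wps: list of (x,y,z,yawdeg,ncalls). prints per-call end shift/turn in tool axes (5 equal rows)"""
    s=np.array(start,float) if start is not None else state()[2]
    for w in wps:
        e=np.array(w[:4],float);n=w[4];d=(e-s)/n
        for i in range(n):
            a=np.radians(s[3]);y=np.array([np.cos(a),np.sin(a)]);x=np.array([-y[1],y[0]])
            # tool z down: x = y cross z
            x=np.cross([*y,0],[0,0,-1])[:2]
            print('call: shift',np.round([d[:2]@x,d[:2]@y,-d[2]],1),'turnz',round(-np.radians(d[3]),3));s=s+d
        print('  at',np.round(e,1))
E
python3 - <<'E'
from h import *
o,M,s=state();print(s,M.round(3))
plan([(440,160,240,79,3),(373,-228,230,79,3)])
E
```

```text
[277.87622548 559.79302725 222.64937646  63.596217  ] [[-0.896  0.445 -0.   ]
 [ 0.445  0.896 -0.   ]
 [ 0.    -0.    -1.   ]]
call: shift [-107.7  -95.3   -5.8] turnz -0.09
call: shift [ -98.7 -104.6   -5.8] turnz -0.09
call: shift [ -88.9 -113.    -5.8] turnz -0.09
  at [440. 160. 240.  79.]
call: shift [  -2.8 -131.2    3.3] turnz -0.0
call: shift [  -2.8 -131.2    3.3] turnz -0.0
call: shift [  -2.8 -131.2    3.3] turnz -0.0
  at [ 373. -228.  230.   79.]
```

>>> servo_tool --deltas '[[[-22, -19, -1], [0, 0, -0.018]], [[-43, -38, -2], [0, 0, -0.036]], [[-65, -57, -3], [0, 0, -0.054]], [[-86, -76, -5], [0, 0, -0.072]], [[-108, -95, -6], [0, 0, -0.09]]]' --grip -1

```text
t: 0.92
ee_pos: [332.6, 425.6, 228.9]
orientation: [0.577, 3.088, 0.0]
ft_force: [0.4, 0.3, 0.3]
width: 87.8
grasp_force: 0.0
```

>>> servo_tool --deltas '[[[-20, -21, -1], [0, 0, -0.018]], [[-40, -42, -2], [0, 0, -0.036]], [[-60, -63, -3], [0, 0, -0.054]], [[-79, -84, -5], [0, 0, -0.072]], [[-99, -105, -6], [0, 0, -0.09]]]'

```text
t: 1.33
ee_pos: [386.9, 291.7, 235.0]
orientation: [0.438, 3.11, 0.001]
ft_force: [0.0, 0.2, 0.1]
width: 87.5
grasp_force: 0.0
```

>>> servo_tool --deltas '[[[-18, -23, -1], [0, 0, -0.018]], [[-36, -45, -2], [0, 0, -0.036]], [[-54, -68, -3], [0, 0, -0.054]], [[-71, -90, -5], [0, 0, -0.072]], [[-89, -113, -6], [0, 0, -0.09]]]'

```text
t: 1.75
ee_pos: [441.2, 158.5, 241.1]
orientation: [0.298, 3.127, 0.001]
ft_force: [-0.3, -0.1, 0.1]
width: 87.7
grasp_force: 0.0
```

>>> servo_tool --deltas '[[[-1, -26, 1], [0, 0, 0]], [[-1, -52, 1], [0, 0, 0]], [[-2, -79, 2], [0, 0, 0]], [[-2, -105, 3], [0, 0, 0]], [[-3, -131, 3], [0, 0, 0]]]'

```text
t: 2.17
ee_pos: [418.4, 29.3, 237.7]
orientation: [0.299, 3.127, 0.0]
ft_force: [0.6, -0.6, 0.6]
width: 87.9
grasp_force: 0.0
```

>>> servo_tool --deltas '[[[-1, -26, 1], [0, 0, 0]], [[-1, -52, 1], [0, 0, 0]], [[-2, -79, 2], [0, 0, 0]], [[-2, -105, 3], [0, 0, 0]], [[-3, -131, 3], [0, 0, 0]]]'

```text
t: 2.58
ee_pos: [396.5, -99.9, 234.8]
orientation: [0.299, 3.127, -0.0]
ft_force: [-0.3, 0.0, -0.6]
width: 87.7
grasp_force: 0.0
```

>>> servo_tool --deltas '[[[-1, -26, 1], [0, 0, 0]], [[-1, -52, 1], [0, 0, 0]], [[-2, -79, 2], [0, 0, 0]], [[-2, -105, 3], [0, 0, 0]], [[-3, -131, 3], [0, 0, 0]]]'

```text
t: 3.0
ee_pos: [374.6, -229.1, 231.8]
orientation: [0.3, 3.127, -0.0]
ft_force: [-0.3, -0.2, -0.1]
width: 88.3
grasp_force: 0.0
```

```bash
cat >> h.py <<'E'
def look(p,qs,W=None,band=6,zmax=140,k=3):
    W=cloud(p) if W is None else W
    for q in qs:
        for r in finder.silhouettes(q,p)[:k]:
            m=r['mask'];X=W[m];X=X[~np.isnan(X[:,0])]
            X=X[X[:,2]<zmax]
            if len(X)<30: continue
            zt=np.percentile(X[:,2],90);Y=X[abs(X[:,2]-zt)<band]
            c,s,a=rect(Y[:,:2])
            print(q,round(r['score'],2),np.round(np.array(r['rect'])*[512,384,512,384]),'z',round(zt,1),np.round(c,1),np.round(s,1),round(a,1),'bgr',p['frame'][m].mean(0).round())
E
python3 - <<'E'
from h import *
p=get_image('wrist');cv2.imwrite('pics/w1.png',p['frame'])
print(np.array(p['pose']).round(2))
W=cloud(p)
look(p,['card_box','holder'],W)
# blue top
B,G,Rr=[p['frame'][...,i].astype(int) for i in range(3)]
m=(abs(W[...,2]-94)<6)
X=W[m];c=rect(X[:,:2]);print('z~94 px',m.sum(),c, np.median(X[:,2]))
mb=m&(B>G+15)&(B>Rr+15);X=W[mb];print('blue',mb.sum(),rect(X[:,:2]),np.median(X[:,2],0), 'desk z',np.nanmedian(W[abs(W[...,2])<15][:,2]))
E
```

```text
[[ 1.9000e-01  9.4000e-01  2.7000e-01  3.0104e+02]
 [ 9.8000e-01 -1.8000e-01 -5.0000e-02 -2.1554e+02]
 [ 0.0000e+00  2.7000e-01 -9.6000e-01  3.9419e+02]
 [ 0.0000e+00  0.0000e+00  0.0000e+00  1.0000e+00]]
card_box 0.77 [251. 175.  53.  34.] z 95.3 [ 375.  -229.8] [59.8 27.6] 81.0 bgr [126.  78.  64.]
card_box 0.67 [228.  71.  59.  52.] z 91.2 [ 255.9 -232.4] [23.3 60.4] 17.8 bgr [87. 91. 44.]
holder 0.59 [253. 168.  59.  54.] z 93.8 [ 374.5 -230.2] [34.6 33.6] 77.7 bgr [ 99. 101. 103.]
z~94 px 3116 ((380.35760498046875, -135.86798095703125), (352.9365234375, 146.23167419433594), 53.90326690673828) 92.1313089749863
blue 1025 ((375.3767395019531, -229.96849060058594), (59.92152404785156, 22.002552032470703), 78.95929718017578) 94.48391025491298 desk z 0.21140142452236432
```

View pics/w1.png

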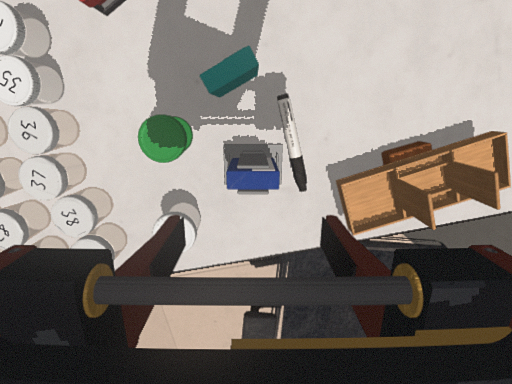

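>>> servo_tool --deltas '[[[0, 0, 25], [0, 0, 0]], [[-1, -1, 50], [0, 0, 0]], [[-1, -1, 75], [0, 0, 0]], [[-1, -1, 100], [0, 0, 0]], [[-1, -1, 120], [0, 0, 0]]]'

```text
t: 3.57
ee_pos: [375.6, -227.7, 110.3]
orientation: [-0.298, -3.127, -0.001]
ft_force: [-0.1, 0.1, 0.6]
width: 87.5
grasp_force: 0.0
```

>>> servo_tool --deltas '[[[0, 0, 14], [0, 0, 0]], [[0, 0, 28], [0, 0, 0]], [[0, 0, 42], [0, 0, 0]], [[0, 0, 52], [0, 0, 0]], [[0, 0, 59], [0, 0, 0]]]'

```text
t: 3.98
ee_pos: [375.8, -228.1, 51.9]
orientation: [-0.298, -3.126, -0.001]
ft_force: [0.1, 0.5, 0.6]
width: 87.9
grasp_force: 0.0
```

>>> servo_tool --deltas '[[[0, 0, 0], [0, 0, 0]], [[0, 0, 0], [0, 0, 0]], [[0, 0, 0], [0, 0, 0]], [[0, 0, 0], [0, 0, 0]], [[0, 0, 0], [0, 0, 0]]]' --grip 1

```text
t: 4.4
ee_pos: [376.3, -229.3, 53.3]
orientation: [0.299, 3.126, -0.001]
ft_force: [-0.1, 0.9, 2.0]
width: 60.0
grasp_force: 30.0
```

>>> servo_tool --deltas '[[[0, 0, -8], [0, 0, 0]], [[0, 0, -20], [0, 0, 0]], [[0, 0, -35], [0, 0, 0]], [[0, 0, -52], [0, 0, 0]], [[0, 0, -70], [0, 0, 0]]]'

```text
t: 4.82
ee_pos: [375.5, -228.8, 123.8]
orientation: [-0.299, -3.127, -0.0]
ft_force: [0.5, -0.6, -1.9]
width: 59.8
grasp_force: 30.0
```

>>> servo_tool --deltas '[[[0, 0, -20], [0, 0, 0]], [[0, 0, -42], [0, 0, 0]], [[0, 0, -65], [0, 0, 0]], [[0, 0, -85], [0, 0, 0]], [[0, 0, -100], [0, 0, 0]]]'

```text
t: 5.23
ee_pos: [376.0, -229.2, 225.2]
orientation: [0.299, 3.125, -0.002]
ft_force: [0.4, 0.5, -1.3]
width: 60.0
grasp_force: 30.0
```

Run:
```python
from h import *
o,M,s=state();print(s,o['width'],o['grasp_force'],o['ft_force'])
plan([(430,215,225,97,4),(430,215,90,97,1)])
```

```text
[ 376.03531629 -229.18396807  225.16800684   79.05843968] 60.00565518332301 29.999515414237976 [ 0.41526151  0.54968733 -1.25995585]
call: shift [  7.8 111.6   0. ] turnz -0.078
call: shift [ -0.9 111.9   0. ] turnz -0.078
call: shift [ -9.7 111.4   0. ] turnz -0.078
call: shift [-18.4 110.3   0. ] turnz -0.078
  at [430. 215. 225.  97.]
call: shift [ -0.  -0. 135.] turnz 0.0
  at [430. 215.  90.  97.]
```

>>> servo_tool --deltas '[[[1, 14, 0], [0, 0, -0.01]], [[2, 32, 0], [0, 0, -0.024]], [[4, 54, 0], [0, 0, -0.04]], [[6, 82, 0], [0, 0, -0.06]], [[8, 112, 0], [0, 0, -0.078]]]'

```text
t: 5.65
ee_pos: [388.9, -116.8, 223.4]
orientation: [0.178, 3.136, -0.0]
ft_force: [1.2, 0.5, -1.2]
width: 59.8
grasp_force: 30.0
```

>>> servo_tool --deltas '[[[0, 25, 0], [0, 0, -0.016]], [[0, 48, 0], [0, 0, -0.032]], [[0, 70, 0], [0, 0, -0.048]], [[-1, 91, 0], [0, 0, -0.064]], [[-1, 112, 0], [0, 0, -0.078]]]'

```text
t: 6.07
ee_pos: [402.7, -5.3, 223.4]
orientation: [0.053, 3.14, -0.0]
ft_force: [0.1, 0.4, -1.3]
width: 59.9
grasp_force: 30.0
```

>>> servo_tool --deltas '[[[-2, 22, 0], [0, 0, -0.016]], [[-4, 44, 0], [0, 0, -0.032]], [[-6, 66, 0], [0, 0, -0.048]], [[-8, 88, 0], [0, 0, -0.064]], [[-10, 111, 0], [0, 0, -0.078]]]'

```text
t: 6.48
ee_pos: [416.4, 105.2, 223.4]
orientation: [-0.069, 3.14, -0.0]
ft_force: [0.8, -0.1, -0.0]
width: 59.5
grasp_force: 30.0
```

>>> servo_tool --deltas '[[[-5, 30, 0], [0, 0, -0.022]], [[-10, 57, 0], [0, 0, -0.042]], [[-13, 80, 0], [0, 0, -0.058]], [[-16, 98, 0], [0, 0, -0.07]], [[-18, 110, 0], [0, 0, -0.078]]]'

```text
t: 6.9
ee_pos: [429.9, 216.5, 223.3]
orientation: [-0.193, 3.135, 0.001]
ft_force: [0.4, 0.1, -0.8]
width: 60.0
grasp_force: 30.0
```

>>> servo_tool --deltas '[[[0, 0, 20], [0, 0, 0]], [[0, 0, 50], [0, 0, 0]], [[0, 0, 80], [0, 0, 0]], [[0, 0, 110], [0, 0, 0]], [[0, 0, 132], [0, 0, 0]]]'

```text
t: 7.32
ee_pos: [429.1, 214.2, 89.2]
orientation: [0.19, -3.134, 0.001]
ft_force: [0.3, 0.1, -1.3]
width: 59.8
grasp_force: 30.0
```

>>> servo_tool --deltas '[[[0, 0, 12], [0, 0, 0]], [[0, 0, 22], [0, 0, 0]], [[0, 0, 30], [0, 0, 0]], [[0, 0, 35], [0, 0, 0]], [[0, 0, 38], [0, 0, 0]]]'

```text
t: 7.73
ee_pos: [430.2, 214.9, 52.6]
orientation: [-0.19, 3.135, 0.0]
ft_force: [-0.1, -0.2, -0.3]
width: 59.9
grasp_force: 30.0
```

>>> servo_tool --deltas '[[[0, 0, 1], [0, 0, 0]], [[0, 0, 1.5], [0, 0, 0]], [[0, 0, 2], [0, 0, 0]], [[0, 0, 2.5], [0, 0, 0]], [[0, 0, 2.5], [0, 0, 0]]]'

```text
t: 8.15
ee_pos: [430.2, 215.0, 50.5]
orientation: [-0.19, 3.135, 0.0]
ft_force: [0.4, -0.1, -1.9]
width: 59.6
grasp_force: 30.0
```

>>> servo_tool --deltas '[[[0, 0, 0.3], [0, 0, 0]], [[0, 0, 0.6], [0, 0, 0]], [[0, 0, 0.8], [0, 0, 0]], [[0, 0, 1], [0, 0, 0]], [[0, 0, 1], [0, 0, 0]]]'

```text
t: 8.57
ee_pos: [430.0, 214.9, 49.3]
orientation: [-0.19, 3.136, -0.0]
ft_force: [0.1, 0.7, 2.6]
width: 60.1
grasp_force: 30.0
```

>>> servo_tool --deltas '[[[0, 0, 0.2], [0, 0, 0]], [[0, 0, 0.2], [0, 0, 0]], [[0, 0, 0.2], [0, 0, 0]], [[0, 0, 0.2], [0, 0, 0]], [[0, 0, 0.2], [0, 0, 0]]]' --grip -1

```text
t: 8.98
ee_pos: [430.0, 214.9, 48.9]
orientation: [0.19, -3.136, 0.0]
ft_force: [-1.0, -0.3, -0.4]
width: 86.9
grasp_force: 0.0
```

>>> servo_tool --deltas '[[[0, 0, -10], [0, 0, 0]], [[0, 0, -35], [0, 0, 0]], [[0, 0, -65], [0, 0, 0]], [[0, 0, -95], [0, 0, 0]], [[0, 0, -120], [0, 0, 0]]]'

```text
t: 9.4
ee_pos: [430.1, 215.0, 171.5]
orientation: [-0.19, 3.135, 0.001]
ft_force: [0.1, -0.2, 0.1]
width: 87.7
grasp_force: 0.0
```

>>> servo_tool --deltas '[[[0, 0, 0], [0, 0, 0.1]], [[0, 0, 0], [0, 0, 0.22]], [[0, 0, 0], [0, 0, 0.34]], [[0, 0, 0], [0, 0, 0.46]], [[0, 0, 0], [0, 0, 0.58]]]'

```text
t: 9.82
ee_pos: [429.9, 214.9, 169.8]
orientation: [0.723, 3.057, 0.001]
ft_force: [-0.1, 0.7, -0.1]
width: 87.8
grasp_force: 0.0
```

>>> servo_tool --deltas '[[[0, 0, 0], [0, 0, 0.12]], [[0, 0, 0], [0, 0, 0.24]], [[0, 0, 0], [0, 0, 0.36]], [[0, 0, 0], [0, 0, 0.48]], [[0, 0, 0], [0, 0, 0.6]]]'

```text
t: 10.23
ee_pos: [429.9, 214.8, 169.7]
orientation: [1.595, 2.707, 0.0]
ft_force: [0.2, -0.6, 0.7]
width: 87.9
grasp_force: 0.0
```

>>> servo_tool --deltas '[[[0, 0, 0], [0, 0, 0.11]], [[0, 0, 0], [0, 0, 0.22]], [[0, 0, 0], [0, 0, 0.32]], [[0, 0, 0], [0, 0, 0.391]], [[0, 0, 0], [0, 0, 0.391]]]'

```text
t: 10.65
ee_pos: [430.0, 214.9, 169.7]
orientation: [2.086, 2.349, 0.001]
ft_force: [0.4, -0.1, 0.5]
width: 87.8
grasp_force: 0.0
```

Run:
```python
from h import *
o,M,s=state();print(s,o['width'])
p=get_image('wrist');cv2.imwrite('pics/w2.png',p['frame'])
W=cloud(p);look(p,['card_box'],W)
B,G,Rr=[p['frame'][...,i].astype(int) for i in range(3)]
m=(abs(W[...,2]-90)<5)&(np.hypot(W[...,0]-430,W[...,1]-215)<60)
print(m.sum(),rect(W[m][:,:2]))
p=get_image('top');W=cloud(p);look(p,['tray','riser','cup_a'],W)
np.savez('top.npz',W=W,f=p['frame'])
```

```text
[429.97385185 214.88873753 169.65206554   6.7868174 ] 87.81273570322325
card_box 0.92 [252. 188.  25.  75.] z 91.3 [428.6 214.1] [22.3 60. ] 7.3 bgr [104.  70.  62.]
1512 ((428.6383361816406, 214.12924194335938), (22.28184700012207, 59.973114013671875), 7.276828765869141)
tray 0.65 [265. 167.  60.  30.] z 54.9 [434.8  -8. ] [ 77.1 219.2] 7.3 bgr [ 49.  76. 103.]
riser 0.4 [267. 169.  18.  31.] z 33.9 [435.9  -8.8] [99.3 55.1] 5.7 bgr [37. 51. 74.]
cup_a 0.82 [364. 170.  20.  13.] z 67.9 [ 433.5 -345.9] [54.5 53. ] 28.8 bgr [121. 125. 126.]
cup_a 0.56 [357. 201.  19.  14.] z 68.0 [ 311.2 -326.4] [50.1 54.9] 0.7 bgr [42. 84. 35.]
```

>>> servo_tool --deltas '[[[0, 0, 20], [0, 0, 0]], [[0, 0, 45], [0, 0, 0]], [[0, 0, 70], [0, 0, 0]], [[0, 0, 90], [0, 0, 0]], [[0, 0, 104], [0, 0, 0]]]'

```text
t: 11.37
ee_pos: [429.2, 214.5, 63.3]
orientation: [-2.081, -2.352, 0.003]
ft_force: [-0.5, -0.5, -0.4]
width: 87.7
grasp_force: 0.0
```

>>> servo_tool --deltas '[[[0, 0, 7], [0, 0, 0]], [[0, 0, 11], [0, 0, 0]], [[0, 0, 13], [0, 0, 0]], [[0, 0, 13], [0, 0, 0]], [[0, 0, 13], [0, 0, 0]]]'

```text
t: 11.78
ee_pos: [430.5, 215.2, 52.7]
orientation: [2.083, 2.351, 0.002]
ft_force: [0.5, -0.6, 0.5]
width: 88.2
grasp_force: 0.0
```

>>> servo_tool --deltas '[[[0, 0, 0], [0, 0, 0]], [[0, 0, 0], [0, 0, 0]], [[0, 0, 0], [0, 0, 0]], [[0, 0, 0], [0, 0, 0]], [[0, 0, 0], [0, 0, 0]]]' --grip 1

```text
t: 12.2
ee_pos: [430.1, 215.0, 52.2]
orientation: [2.083, 2.352, 0.001]
ft_force: [-1.1, 0.4, -0.0]
width: 57.8
grasp_force: 0.0
```

>>> servo_tool --deltas '[[[0, 0, 0], [0, 0, 0]], [[0, 0, 0], [0, 0, 0]], [[0, 0, -3], [0, 0, 0]], [[0, 0, -10], [0, 0, 0]], [[0, 0, -25], [0, 0, 0]]]'

```text
t: 12.62
ee_pos: [429.0, 214.4, 76.5]
orientation: [-2.082, -2.351, 0.004]
ft_force: [-0.6, -1.0, -1.0]
width: 25.0
grasp_force: 0.0
```

>>> servo_tool --deltas '[[[0, 0, -25], [0, 0, 0]], [[0, 0, -55], [0, 0, 0]], [[0, 0, -85], [0, 0, 0]], [[0, 0, -110], [0, 0, 0]], [[0, 0, -130], [0, 0, 0]]]'

```text
t: 13.03
ee_pos: [430.2, 215.0, 209.6]
orientation: [2.082, 2.351, 0.003]
ft_force: [0.8, 0.0, -1.4]
width: 22.0
grasp_force: 30.0
```

Run:
```python
from h import *
o,M,s=state();print(s,o['width'],o['grasp_force'])
plan([(435,60,207,7.2,2)])
```

```text
[430.24601904 215.03140065 209.64832169   6.93383902] 22.001428456252977 29.997485876083374
call: shift [-77.2  -7.    1.3] turnz -0.002
call: shift [-77.2  -7.2   1.3] turnz -0.002
  at [435.   60.  207.    7.2]
```

The fingers closed late, while the arm was already lifting, so the grip is probably near the box's top. I'll check how it is held.

Run:
```python
from h import *
o,M,s=state()
p=get_image('wrist');q=get_image('scene')
cv2.imwrite('pics/w3.png',np.hstack([p['frame'],q['frame']])[:, :][::1] if 0 else cv2.resize(np.hstack([p['frame'],q['frame']]),(800,300)))
for n,pp in(('wrist',p),('scene',q)):
    W=cloud(pp)
    for r in finder.silhouettes('card_box',pp)[:4]:
        X=W[r['mask']];X=X[~np.isnan(X[:,0])]
        print(n,round(r['score'],2),np.round(np.array(r['rect'])*[512,384,512,384]),np.percentile(X,[2,50,98],axis=0).round(1).tolist())
```

```text
wrist 0.82 [252. 218.  35. 118.] [[417.2, 187.7, 139.8], [429.2, 224.9, 214.1], [441.7, 245.5, 215.4]]
scene 0.77 [215. 125.  28.  27.] [[416.4, 180.8, 140.6], [423.5, 205.6, 182.2], [440.6, 240.6, 217.5]]
scene 0.71 [332. 244.  29.  33.] [[236.4, -264.7, 6.3], [246.7, -237.6, 56.7], [264.8, -210.7, 91.9]]
```

View pics/w3.png

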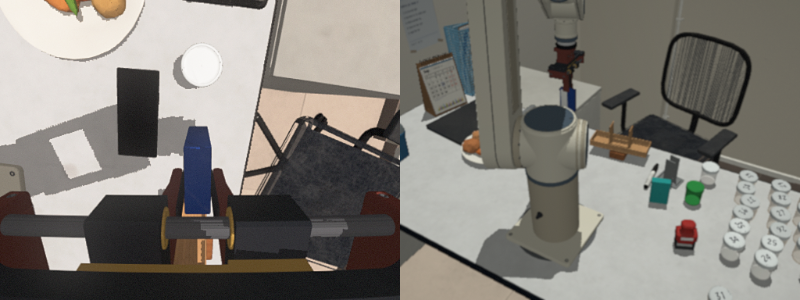

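The wrist view shows the box upright, but held only by its top 5 mm or so: box top at z=215, fingertips at 210. I'll set it straight back down and take it again lower.

>>> servo_tool --deltas '[[[0, 0, 8], [0, 0, 0]], [[0, 0, 22], [0, 0, 0]], [[0, 0, 40], [0, 0, 0]], [[0, 0, 58], [0, 0, 0]], [[0, 0, 75], [0, 0, 0]]]'

```text
t: 13.65
ee_pos: [428.5, 214.2, 129.1]
orientation: [-2.082, -2.351, 0.005]
ft_force: [-0.1, -0.5, -1.6]
width: 21.6
grasp_force: 30.0
```

>>> servo_tool --deltas '[[[0, 0, 15], [0, 0, 0]], [[0, 0, 27], [0, 0, 0]], [[0, 0, 36], [0, 0, 0]], [[0, 0, 42], [0, 0, 0]], [[0, 0, 45], [0, 0, 0]]]'

```text
t: 14.07
ee_pos: [429.3, 214.5, 85.7]
orientation: [-2.082, -2.351, 0.004]
ft_force: [-4.3, -5.5, 32.5]
width: 21.7
grasp_force: 30.0
```

>>> servo_tool --deltas '[[[0, 0, 0.5], [0, 0, 0]], [[0, 0, 1], [0, 0, 0]], [[0, 0, 1.5], [0, 0, 0]], [[0, 0, 2], [0, 0, 0]], [[0, 0, 2], [0, 0, 0]]]'

```text
t: 14.48
ee_pos: [430.3, 215.1, 85.7]
orientation: [2.083, 2.351, 0.001]
ft_force: [-1.2, -0.3, 5.7]
width: 21.7
grasp_force: 30.0
```

>>> servo_tool --deltas '[[[0, 0, 0], [0, 0, 0]], [[0, 0, 0], [0, 0, 0]], [[0, 0, 0], [0, 0, 0]], [[0, 0, 0], [0, 0, 0]], [[0, 0, 0], [0, 0, 0]]]' --grip -1

```text
t: 14.9
ee_pos: [430.0, 214.9, 85.0]
orientation: [2.083, 2.352, 0.0]
ft_force: [-0.4, 0.1, 0.3]
width: 50.9
grasp_force: 0.0
```

>>> servo_tool --deltas '[[[0, 0, 0], [0, 0, 0]], [[0, 0, 5], [0, 0, 0]], [[0, 0, 13], [0, 0, 0]], [[0, 0, 23], [0, 0, 0]], [[0, 0, 30], [0, 0, 0]]]'

```text
t: 15.32
ee_pos: [429.5, 214.7, 53.6]
orientation: [-2.083, -2.351, 0.002]
ft_force: [-0.0, 0.3, -0.5]
width: 84.4
grasp_force: 0.0
```

Run:
```python
from h import *
o,M,s=state();print(s,o['width'],o['ft_force'])
p=get_image('wrist');W=cloud(p);look(p,['card_box'],W)
m=(abs(W[...,2]-90)<5)&(np.hypot(W[...,0]-430,W[...,1]-215)<50)&(p['frame'][...,0].astype(int)>p['frame'][...,2].astype(int)+15)
print(m.sum(),rect(W[m][:,:2]),np.median(W[m][:,2]))
```

```text
[429.47372879 214.65199469  53.56983342   6.93264816] 84.43901568908245 [-0.00186001  0.32012629 -0.50563455]
card_box 0.83 [253. 240.  47. 143.] z 91.0 [429.8 214.7] [22.5 60.7] 7.1 bgr [100.  59.  46.]
3227 ((430.0113830566406, 215.14456176757812), (21.878480911254883, 59.890140533447266), 7.11861515045166) 90.37649623747942
```

The box stands upright at (430,215). I'll grip it again and wait longer this time.

>>> servo_tool --deltas '[[[0, 0, 0], [0, 0, 0]], [[0, 0, 0], [0, 0, 0]], [[0, 0, 0], [0, 0, 0]], [[0, 0, 0], [0, 0, 0]], [[0, 0, 0], [0, 0, 0]]]' --grip 1

```text
t: 15.83
ee_pos: [430.2, 215.0, 55.3]
orientation: [2.083, 2.352, 0.001]
ft_force: [1.1, -0.4, 0.2]
width: 58.1
grasp_force: 0.0
```

>>> servo_tool --deltas '[[[0, 0, 0], [0, 0, 0]], [[0, 0, 0], [0, 0, 0]], [[0, 0, 0], [0, 0, 0]], [[0, 0, 0], [0, 0, 0]], [[0, 0, 0], [0, 0, 0]]]'

```text
t: 16.25
ee_pos: [430.0, 214.9, 55.0]
orientation: [-2.083, -2.352, -0.0]
ft_force: [-0.5, 0.3, 0.8]
width: 24.4
grasp_force: 0.0
```

>>> servo_tool --deltas '[[[0, 0, 0], [0, 0, 0]], [[0, 0, 0], [0, 0, 0]]]'

```text
t: 16.42
ee_pos: [430.0, 214.9, 55.0]
orientation: [2.083, 2.352, -0.0]
ft_force: [0.3, -0.4, 0.4]
width: 21.9
grasp_force: 30.0
```

>>> servo_tool --deltas '[[[0, 0, -8], [0, 0, 0]], [[0, 0, -22], [0, 0, 0]], [[0, 0, -42], [0, 0, 0]], [[0, 0, -62], [0, 0, 0]], [[0, 0, -80], [0, 0, 0]]]'

```text
t: 16.83
ee_pos: [429.8, 214.8, 136.3]
orientation: [-2.083, -2.352, 0.0]
ft_force: [0.7, -0.2, -0.8]
width: 21.9
grasp_force: 30.0
```

>>> servo_tool --deltas '[[[-6, 0, -18], [0, 0, 0]], [[-16, -1, -36], [0, 0, 0]], [[-30, -2, -54], [0, 0, 0]], [[-50, -4, -70], [0, 0, 0]], [[-72, -6, -82], [0, 0, -0.003]]]'

```text
t: 17.25
ee_pos: [432.8, 142.4, 218.8]
orientation: [2.078, 2.355, 0.002]
ft_force: [1.1, -0.5, -0.7]
width: 22.2
grasp_force: 30.0
```

>>> servo_tool --deltas '[[[-22, -2, 0], [0, 0, 0]], [[-42, -4, 0], [0, 0, 0]], [[-58, -6, 0], [0, 0, 0]], [[-70, -7, 0], [0, 0, 0]], [[-78, -8, 0], [0, 0, 0]]]'

```text
t: 17.67
ee_pos: [434.1, 63.2, 217.4]
orientation: [2.081, 2.354, -0.0]
ft_force: [-0.1, 0.4, -1.0]
width: 21.9
grasp_force: 30.0
```

Run:
```python
from h import *
o,M,s=state();print(s,o['width'],o['grasp_force'])
p=get_image('wrist');cv2.imwrite('pics/w4.png',p['frame']);W=cloud(p)
look(p,['tray'],W)
near=(np.hypot(W[...,0]-435,W[...,1]+8)<130)
for z,b in((121,6),(55,4)):
    m=near&(abs(W[...,2]-z)<b)
    if m.sum()>20: print(z,m.sum(),rect(W[m][:,:2]),np.median(W[m],0).round(1))
```

```text
[434.08983656  63.16053089 217.40378457   7.05135436] 21.851170133914064 29.99887704849243
tray 0.6 [246. 182.  63.  85.] z 55.4 [427.8  50.6] [ 76.  101.3] 7.6 bgr [ 96. 133. 174.]
55 637 ((433.20538330078125, 9.602531433105469), (75.98524475097656, 184.0836944580078), 7.380496978759766) [407.   67.4  55.2]
```

View pics/w4.png

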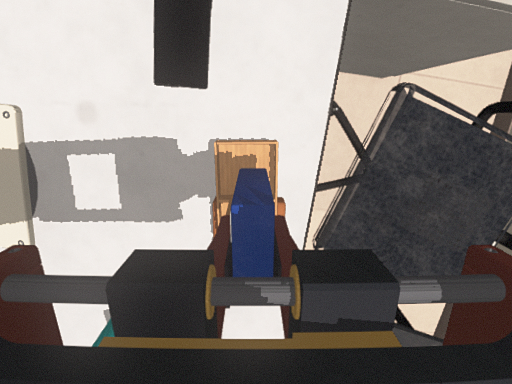

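>>> servo_tool --deltas '[[[-12, -1, 0], [0, 0, 0]], [[-30, -3, 0], [0, 0, 0]], [[-48, -5, 0], [0, 0, 0]], [[-62, -6.5, 0], [0, 0, -0.002]], [[-71, -7.4, 0], [0, 0, -0.004]]]'

```text
t: 18.18
ee_pos: [435.8, -7.4, 217.1]
orientation: [-2.075, -2.359, 0.0]
ft_force: [0.0, 0.5, -0.9]
width: 21.8
grasp_force: 30.0
```

>>> servo_tool --deltas '[[[0, 0, 2], [0, 0, 0]], [[0, 0, 6], [0, 0, 0]], [[0, 0, 12], [0, 0, 0]], [[0, 0, 18], [0, 0, 0]], [[0, 0, 22], [0, 0, 0]]]'

```text
t: 18.6
ee_pos: [435.4, -6.4, 193.9]
orientation: [-2.073, -2.359, 0.001]
ft_force: [0.5, 0.1, -0.9]
width: 21.8
grasp_force: 30.0
```

Run:
```python
from h import *
o,M,s=state();print(s,o['width'],o['grasp_force'])
```

```text
[435.36441337  -6.42656265 193.93001688   7.3827849 ] 21.776016478055 29.99877691268921
```

>>> servo_tool --deltas '[[[-0.5, 0, 0], [0, 0, 0]], [[-1, 0, 2], [0, 0, 0]], [[-1, 0, 10], [0, 0, 0]], [[-1, 0, 22], [0, 0, 0]], [[-1, 0, 35], [0, 0, 0]]]'

```text
t: 19.02
ee_pos: [436.5, -8.1, 159.6]
orientation: [2.074, 2.358, 0.002]
ft_force: [-0.3, 0.6, -0.8]
width: 22.0
grasp_force: 30.0
```

>>> servo_tool --deltas '[[[0, 0, 14], [0, 0, 0]], [[0, 0, 27], [0, 0, 0]], [[0, 0, 38], [0, 0, 0]], [[0, 0, 47], [0, 0, 0]], [[0, 0, 53], [0, 0, 0]]]'

```text
t: 19.43
ee_pos: [435.7, -8.0, 105.9]
orientation: [-2.074, -2.358, 0.001]
ft_force: [0.6, -0.3, -1.5]
width: 21.7
grasp_force: 30.0
```

>>> servo_tool --deltas '[[[0, 0, 2], [0, 0, 0]], [[0, 0, 4], [0, 0, 0]], [[0, 0, 6], [0, 0, 0]], [[0, 0, 7], [0, 0, 0]], [[0, 0, 7], [0, 0, 0]]]'

```text
t: 19.85
ee_pos: [436.2, -8.1, 100.1]
orientation: [2.075, 2.359, 0.0]
ft_force: [-0.3, -1.0, -1.5]
width: 21.8
grasp_force: 30.0
```

>>> servo_tool --deltas '[[[0, 0, 2], [0, 0, 0]], [[0, 0, 4], [0, 0, 0]], [[0, 0, 6], [0, 0, 0]], [[0, 0, 8], [0, 0, 0]], [[0, 0, 9], [0, 0, 0]]]'

```text
t: 20.27
ee_pos: [435.9, -8.1, 90.7]
orientation: [-2.075, -2.359, 0.0]
ft_force: [-0.2, 0.5, -0.9]
width: 21.8
grasp_force: 30.0
```

>>> servo_tool --deltas '[[[0, 0, 0.4], [0, 0, 0]], [[0, 0, 0.8], [0, 0, 0]], [[0, 0, 1.2], [0, 0, 0]], [[0, 0, 1.5], [0, 0, 0]], [[0, 0, 1.5], [0, 0, 0]]]'

```text
t: 20.68
ee_pos: [436.0, -8.1, 89.5]
orientation: [2.075, 2.359, -0.0]
ft_force: [-0.2, 0.2, -0.7]
width: 22.1
grasp_force: 30.0
```

>>> servo_tool --deltas '[[[0, 0, 0.4], [0, 0, 0]], [[0, 0, 0.8], [0, 0, 0]], [[0, 0, 1], [0, 0, 0]], [[0, 0, 1], [0, 0, 0]]]'

```text
t: 21.02
ee_pos: [436.0, -8.0, 88.5]
orientation: [2.075, 2.359, 0.0]
ft_force: [0.8, -0.1, -0.6]
width: 21.8
grasp_force: 30.0
```

>>> servo_tool --deltas '[[[0, 0, 0.4], [0, 0, 0]], [[0, 0, 0.7], [0, 0, 0]], [[0, 0, 0.7], [0, 0, 0]], [[0, 0, 0.7], [0, 0, 0]]]'

```text
t: 21.35
ee_pos: [436.0, -8.1, 88.0]
orientation: [2.075, 2.359, 0.0]
ft_force: [-0.7, -0.7, 3.2]
width: 21.7
grasp_force: 30.0
```

>>> servo_tool --deltas '[[[0, 0, 0], [0, 0, 0]], [[0, 0, 0], [0, 0, 0]], [[0, 0, 0], [0, 0, 0]], [[0, 0, 0], [0, 0, 0]], [[0, 0, 0], [0, 0, 0]]]' --grip -1

```text
t: 21.77
ee_pos: [436.0, -8.1, 87.7]
orientation: [-2.075, -2.359, 0.0]
ft_force: [0.3, -0.2, -0.0]
width: 51.7
grasp_force: 0.0
```

>>> servo_tool --deltas '[[[0, 0, 0], [0, 0, 0]], [[0, 0, -3], [0, 0, 0]], [[0, 0, -12], [0, 0, 0]], [[0, 0, -30], [0, 0, 0]], [[0, 0, -55], [0, 0, 0]]]'

```text
t: 22.18
ee_pos: [434.7, -8.0, 142.8]
orientation: [-2.073, -2.357, 0.003]
ft_force: [0.4, 0.8, 0.4]
width: 85.0
grasp_force: 0.0
```

>>> servo_tool --deltas '[[[0, 0, -25], [0, 0, 0]], [[0, 0, -45], [0, 0, 0]], [[20, 0, -60], [0, 0, 0]], [[50, 4, -70], [0, 0, 0]], [[85, 8, -70], [0, 0, 0]]]'

```text
t: 22.6
ee_pos: [434.4, 77.6, 215.9]
orientation: [2.076, 2.354, 0.006]
ft_force: [0.5, 0.3, 0.3]
width: 87.4
grasp_force: 0.0
```

Run:
```python
from h import *
o,M,s=state();print(s,o['width'])
plan([(422,300,200,7.3,2)])
p=get_image('top');W=cloud(p);look(p,['tray','card_box','cup_a'],W)
p=get_image('scene')
cv2.imwrite('pics/s5.png',cv2.resize(p['frame'][110:260,200:460],(780,450)))
```

```text
[434.44333435  77.60769359 215.92401231   7.17648502] 87.40732818221709
call: shift [111.1   7.7   8. ] turnz -0.001
call: shift [111.1   7.8   8. ] turnz -0.001
  at [422.  300.  200.    7.3]
tray 0.87 [284. 165.  25.  25.] z 58.8 [443.3 -73.7] [76.  86.5] 6.8 bgr [48. 72. 97.]
cup_a 0.68 [362. 168.  18.  19.] z 68.1 [ 434.1 -344.5] [47.8 53.6] 44.8 bgr [118. 121. 123.]
cup_a 0.6 [356. 201.  14.  17.] z 68.0 [ 311.1 -326.9] [49.9 53. ] 2.0 bgr [42. 82. 35.]
cup_a 0.56 [177. 169.  19.  16.] z 67.1 [422.8 317.5] [57.  51.6] 36.0 bgr [121. 125. 126.]
```

View pics/s5.png

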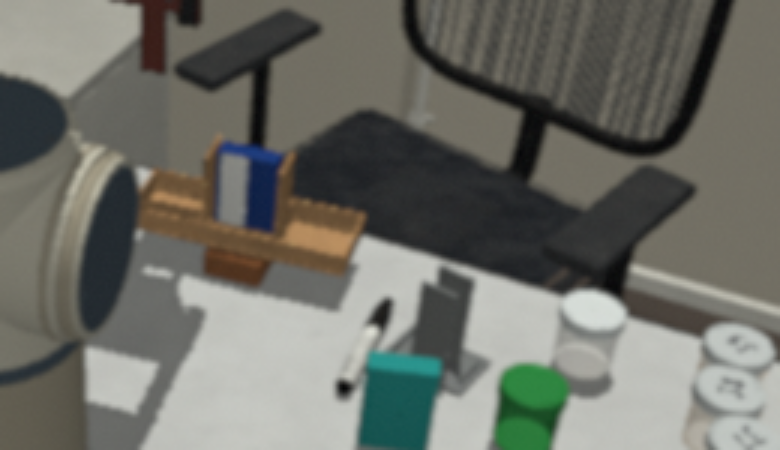

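The box stands upright in the channel at crop pixel (250,185), and the tray is level. Next is the left cup.

>>> servo_tool --deltas '[[[25, 2, 2], [0, 0, 0]], [[50, 4, 4], [0, 0, 0]], [[75, 6, 6], [0, 0, 0]], [[100, 7, 7], [0, 0, 0]], [[120, 8, 8], [0, 0, 0]]]'

```text
t: 23.27
ee_pos: [425.7, 197.4, 204.6]
orientation: [-2.077, -2.357, 0.001]
ft_force: [0.1, -0.5, -1.0]
width: 88.3
grasp_force: 0.0
```

>>> servo_tool --deltas '[[[25, 2, 5], [0, 0, 0]], [[50, 4, 10], [0, 0, 0]], [[70, 6, 14], [0, 0, 0]], [[85, 7, 16], [0, 0, 0]], [[92, 8, 16], [0, 0, 0]]]'

```text
t: 23.68
ee_pos: [422.0, 289.7, 188.1]
orientation: [-2.075, -2.358, 0.002]
ft_force: [-0.7, -0.6, 1.3]
width: 87.8
grasp_force: 0.0
```

```bash
cat >> h.py <<'E'
def cup(p,xy):
    W=cloud(p);m=(abs(W[...,2]-65)<4)&(np.hypot(W[...,0]-xy[0],W[...,1]-xy[1])<45)
    X=W[m];c,r=cv2.minEnclosingCircle(X[:,:2].astype(np.float32))
    print('cup',m.sum(),c,r,np.median(X,0).round(1),rect(X[:,:2]));return c
E
python3 - <<'E'
from h import *
o,M,s=state();print(s)
p=get_image('wrist');c=cup(p,(422,317));look(p,['cup_a'])
plan([(*c,38,7.3,1)])
E
```

```text
[421.96963063 289.73504404 188.12880991   7.30784498]
cup 2283 (423.7388610839844, 317.2557678222656) 28.766340255737305 [423.5 318.2  64.3] ((423.486328125, 317.22589111328125), (56.33523178100586, 56.30601501464844), 53.15890884399414)
cup_a 0.87 [257. 158.  57.  55.] z 65.4 [424.  317.8] [55.7 56.4] 77.0 bgr [199. 202. 204.]
call: shift [ 27.5   5.1 150.6] turnz 0.001
  at [423.7 317.3  38.    7.3]
```

>>> servo_tool --deltas '[[[9, 2, 5], [0, 0, 0]], [[19, 4, 18], [0, 0, 0]], [[26, 5, 40], [0, 0, 0]], [[27.5, 5, 65], [0, 0, 0]], [[27.5, 5, 90], [0, 0, 0]]]'

```text
t: 24.2
ee_pos: [424.1, 317.4, 98.2]
orientation: [2.076, 2.358, 0.002]
ft_force: [-0.7, 0.2, 0.2]
width: 87.9
grasp_force: 0.0
```

>>> servo_tool --deltas '[[[0, 0, 22], [0, 0, 0]], [[0, 0, 40], [0, 0, 0]], [[0, 0, 52], [0, 0, 0]], [[0, 0, 59], [0, 0, 0]], [[0, 0, 60], [0, 0, 0]]]'

```text
t: 24.62
ee_pos: [423.1, 316.7, 37.7]
orientation: [-2.075, -2.358, 0.003]
ft_force: [0.3, -0.7, 0.3]
width: 87.6
grasp_force: 0.0
```

>>> servo_tool --deltas '[[[0, 0, 0], [0, 0, 0]], [[0, 0, 0], [0, 0, 0]], [[0, 0, 0], [0, 0, 0]], [[0, 0, 0], [0, 0, 0]], [[0, 0, 0], [0, 0, 0]]]' --grip 1

```text
t: 25.03
ee_pos: [423.7, 317.8, 39.5]
orientation: [2.075, 2.359, 0.002]
ft_force: [0.2, 0.5, -0.3]
width: 57.8
grasp_force: 0.0
```

>>> servo_tool --deltas '[[[0, 0, 0], [0, 0, 0]], [[0, 0, 0], [0, 0, 0]]]'

```text
t: 25.2
ee_pos: [423.6, 317.8, 39.3]
orientation: [2.075, 2.359, 0.001]
ft_force: [-0.8, 0.0, 5.2]
width: 53.3
grasp_force: 30.0
```

>>> servo_tool --deltas '[[[0, 0, 0], [0, 0, 0]], [[0, 0, -4], [0, 0, 0]], [[0, 0, -12], [0, 0, 0]], [[0, 0, -26], [0, 0, 0]], [[0, 0, -42], [0, 0, 0]]]'

```text
t: 25.62
ee_pos: [422.6, 317.0, 80.9]
orientation: [-2.074, -2.359, 0.003]
ft_force: [-0.1, 0.9, -0.2]
width: 53.4
grasp_force: 30.0
```

>>> servo_tool --deltas '[[[0, 0, -18], [0, 0, 0]], [[0, 0, -38], [0, 0, 0]], [[0, 0, -58], [0, 0, 0]], [[0, 0, -72], [0, 0, 0]], [[0, 0, -80], [0, 0, 0]]]'

```text
t: 26.03
ee_pos: [423.9, 317.9, 163.0]
orientation: [2.074, 2.358, 0.004]
ft_force: [-0.4, 0.7, -1.5]
width: 53.4
grasp_force: 30.0
```

Run:
```python
from h import *
o,M,s=state();print(s,o['width'],o['grasp_force'],o['ft_force'])
plan([(426.2,64.3,160,7.3,2)])
p=get_image('wrist');W=cloud(p)
for r in finder.silhouettes('cup_a',p)[:2]:
    X=W[r['mask']];X=X[~np.isnan(X[:,0])];zt=np.percentile(X[:,2],90);Y=X[abs(X[:,2]-zt)<5]
    print(r['score'],zt,cv2.minEnclosingCircle(Y[:,:2].astype(np.float32)),'tilt',np.linalg.lstsq(np.c_[Y[:,:2]-Y[:,:2].mean(0),np.ones(len(Y))],Y[:,2],rcond=None)[0])
cv2.imwrite('pics/w6.png',p['frame'])
```

```text
[423.90517585 317.90375422 163.02414302   7.3321898 ] 53.4185026152592 29.999754986492917 [-0.40534803  0.73122163 -1.51670263]
call: shift [-125.9  -15.     1.5] turnz 0.0
call: shift [-125.9  -15.     1.5] turnz 0.0
  at [426.2  64.3 160.    7.3]
0.66 188.869714508316 ((423.31005859375, 318.2460632324219), 28.446491241455078) tilt [1.31246325e-02 1.63287649e-03 1.87963896e+02]
```

View pics/w6.png

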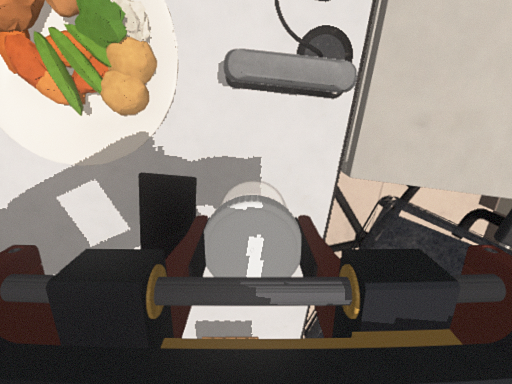

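The cup is held upright and centred at (252,240), foot about 39 mm below the TCP. Moving to bay 1.

>>> servo_tool --deltas '[[[-12, -1, 0], [0, 0, 0]], [[-34, -4, 0], [0, 0, 0]], [[-62, -7, 0], [0, 0, 0]], [[-94, -11, 0], [0, 0, 0]], [[-126, -15, 0], [0, 0, 0]]]'

```text
t: 26.55
ee_pos: [423.1, 188.5, 159.4]
orientation: [-2.073, -2.359, 0.004]
ft_force: [0.3, -0.9, 0.2]
width: 53.6
grasp_force: 30.0
```

>>> servo_tool --deltas '[[[-32, -4, 0], [0, 0, 0]], [[-64, -7, 0], [0, 0, 0]], [[-92, -11, 0], [0, 0, 0]], [[-114, -14, 0], [0, 0, 0]], [[-126, -15, 0], [0, 0, 0]]]'

```text
t: 26.97
ee_pos: [423.8, 60.9, 159.5]
orientation: [-2.076, -2.356, 0.004]
ft_force: [0.1, 0.3, -0.3]
width: 53.6
grasp_force: 30.0
```

>>> servo_tool --deltas '[[[0, 0, 4], [0, 0, 0]], [[0, 0, 14], [0, 0, 0]], [[0, 0, 26], [0, 0, 0]], [[0, 0, 36], [0, 0, 0]], [[0, 0, 42], [0, 0, 0]]]'

```text
t: 27.38
ee_pos: [424.2, 63.8, 117.0]
orientation: [-2.073, -2.358, 0.004]
ft_force: [0.5, 0.9, -1.2]
width: 53.3
grasp_force: 30.0
```

Run:
```python
from h import *
o,M,s=state();print(s,o['width'],o['grasp_force'],o['ft_force'])
p=get_image('wrist');W=cloud(p)
m=(abs(W[...,2]-55)<3)&(np.hypot(W[...,0]-432,W[...,1]-20)<120)
X=W[m][:,:2];a=np.radians(7.3);T=(X-[435.5,-8.1])@np.array([[np.cos(a),-np.sin(a)],[np.sin(a),np.cos(a)]])
print(m.sum(),rect(X),np.percentile(T,[0.5,99.5],axis=0))
o,M,s=state();plan([(426.2,64.3,s[2],7.3,1)])
```

```text
[424.24945805  63.76694871 116.95905454   7.34417567] 53.282883643741116 29.999843502882868 [ 0.49514708  0.89130219 -1.17055555]
1113 ((433.271728515625, 8.350448608398438), (76.88007354736328, 187.01565551757812), 7.287400245666504) [[-38.1118341  -75.74381809]
 [ 38.04682212 109.96209551]]
call: shift [ 0.3  2.3 -0. ] turnz 0.001
  at [426.2  64.3 116.5   7.3]
```

>>> servo_tool --deltas '[[[0, 1, 1], [0, 0, 0]], [[0, 2, 5], [0, 0, 0]], [[0, 2, 12], [0, 0, 0]], [[0, 2, 18], [0, 0, 0]], [[0, 2, 22], [0, 0, 0]]]'

```text
t: 27.85
ee_pos: [427.5, 64.0, 96.1]
orientation: [-2.075, -2.359, 0.0]
ft_force: [-0.4, 0.2, -1.3]
width: 53.0
grasp_force: 30.0
```

>>> servo_tool --deltas '[[[0, 0, 6], [0, 0, 0]], [[0, 0, 11], [0, 0, 0]], [[0, 0, 15], [0, 0, 0]], [[0, 0, 17], [0, 0, 0]], [[0, 0, 17], [0, 0, 0]]]'

```text
t: 28.27
ee_pos: [427.4, 63.9, 79.3]
orientation: [-2.074, -2.358, 0.001]
ft_force: [0.1, -0.3, 0.5]
width: 52.9
grasp_force: 30.0
```

>>> servo_tool --deltas '[[[0, -0.8, 1], [0, 0, 0]], [[0, -0.8, 2], [0, 0, 0]], [[0, -0.8, 3.5], [0, 0, 0]], [[0, -0.8, 4.5], [0, 0, 0]], [[0, -0.8, 5], [0, 0, 0]]]'

```text
t: 28.68
ee_pos: [427.0, 63.9, 74.7]
orientation: [2.075, 2.359, 0.0]
ft_force: [-0.8, 0.7, -0.2]
width: 53.3
grasp_force: 30.0
```

>>> servo_tool --deltas '[[[0, 0, 0.4], [0, 0, 0]], [[0, 0, 0.8], [0, 0, 0]], [[0, 0, 1.2], [0, 0, 0]], [[0, 0, 1.2], [0, 0, 0]]]'

```text
t: 29.02
ee_pos: [426.9, 63.9, 73.6]
orientation: [2.075, 2.359, 0.0]
ft_force: [-0.2, 0.3, -1.3]
width: 53.3
grasp_force: 30.0
```

>>> servo_tool --deltas '[[[0, 0, 0.3], [0, 0, 0]], [[0, 0, 0.5], [0, 0, 0]], [[0, 0, 0.5], [0, 0, 0]]]'

```text
t: 29.27
ee_pos: [426.9, 63.9, 73.0]
orientation: [-2.075, -2.359, 0.0]
ft_force: [0.5, -0.1, -1.3]
width: 53.2
grasp_force: 30.0
```

>>> servo_tool --deltas '[[[0, 0, 0.3], [0, 0, 0]], [[0, 0, 0.3], [0, 0, 0]]]'

```text
t: 29.43
ee_pos: [426.9, 63.9, 72.8]
orientation: [2.075, 2.359, -0.0]
ft_force: [-0.2, 1.1, -0.5]
width: 53.4
grasp_force: 30.0
```

>>> servo_tool --deltas '[[[0, 0, 0.3], [0, 0, 0]], [[0, 0, 0.3], [0, 0, 0]]]'

```text
t: 29.6
ee_pos: [426.9, 63.9, 72.5]
orientation: [-2.075, -2.359, 0.0]
ft_force: [-1.0, 0.4, -1.2]
width: 53.7
grasp_force: 30.0
```

Run:
```python
from h import *
o,M,s=state();print(s,o['ft_force'])
p=get_image('wrist');W=cloud(p)
print(ctrl.get_obs()['ft_force'])
m=(abs(W[...,2]-55)<4)&(np.hypot(W[...,0]-432,W[...,1]-20)<120)
X=W[m];a=np.radians(7.3);T=(X[:,:2]-[435.5,-8.1])@np.array([[np.cos(a),-np.sin(a)],[np.sin(a),np.cos(a)]])
e=T[:,1]>60;print('z of +y walls',np.median(X[e][:,2]),e.sum(),'far',np.median(X[T[:,1]<-30][:,2]) if (T[:,1]<-30).any() else None, np.percentile(T,[.5,99.5],axis=0))
```

```text
[426.91008311  63.88083585  72.45415963   7.33579862] [-0.96468308  0.42581284 -1.2440435 ]
[0.07026916 0.05664507 0.04035476]
z of +y walls 55.06171862436108 1163 far 51.96442404645694 [[-38.03128837 -35.69017184]
 [ 37.80270576 110.04660587]]
```

>>> servo_tool --deltas '[[[0, 0, 0.2], [0, 0, 0]], [[0, 0, 0.2], [0, 0, 0]]]'

```text
t: 29.82
ee_pos: [427.0, 63.9, 72.3]
orientation: [2.075, 2.359, 0.0]
ft_force: [-0.1, 0.3, 0.3]
width: 53.3
grasp_force: 30.0
```

>>> servo_tool --deltas '[[[0, 0, 0.1], [0, 0, 0]], [[0, 0, 0.2], [0, 0, 0]]]'

```text
t: 29.98
ee_pos: [427.0, 63.9, 72.1]
orientation: [-2.075, -2.359, -0.0]
ft_force: [-0.8, -0.1, 1.8]
width: 53.2
grasp_force: 30.0
```

>>> servo_tool --deltas '[[[0, 0, 0], [0, 0, 0]]]'

```text
t: 30.07
ee_pos: [427.0, 63.9, 72.1]
orientation: [2.075, 2.359, 0.0]
ft_force: [0.3, 0.1, 1.0]
width: 53.0
grasp_force: 30.0
```

>>> servo_tool --deltas '[[[0, 0, 0], [0, 0, 0]]]'

```text
t: 30.15
ee_pos: [426.9, 63.9, 72.1]
orientation: [2.075, 2.359, 0.0]
ft_force: [-0.2, -0.0, 1.5]
width: 53.4
grasp_force: 30.0
```

>>> servo_tool --deltas '[[[0, 0, -0.1], [0, 0, 0]], [[0, 0, -0.1], [0, 0, 0]], [[0, 0, -0.1], [0, 0, 0]], [[0, 0, -0.1], [0, 0, 0]], [[0, 0, -0.1], [0, 0, 0]]]' --grip -1

```text
t: 30.57
ee_pos: [426.9, 63.9, 72.2]
orientation: [-2.075, -2.359, 0.0]
ft_force: [-0.0, -0.4, 0.2]
width: 83.2
grasp_force: 0.0
```

>>> servo_tool --deltas '[[[0, 0, 0], [0, 0, 0]], [[0, 0, -6], [0, 0, 0]], [[0, 0, -18], [0, 0, 0]], [[0, 0, -38], [0, 0, 0]], [[0, 0, -60], [0, 0, 0]]]'

```text
t: 30.98
ee_pos: [426.1, 63.8, 132.6]
orientation: [-2.074, -2.358, 0.003]
ft_force: [1.1, 0.2, 0.1]
width: 87.8
grasp_force: 0.0
```

>>> servo_tool --deltas '[[[0, 0, -25], [0, 0, 0]], [[0, 0, -50], [0, 0, 0]], [[0, 0, -68], [0, 0, 0]], [[-12, -1, -75], [0, 0, 0]], [[-35, -3, -78], [0, 0, 0]]]'

```text
t: 31.4
ee_pos: [429.4, 29.6, 212.4]
orientation: [2.07, 2.359, 0.005]
ft_force: [0.8, -0.6, -0.9]
width: 87.9
grasp_force: 0.0
```

Run:
```python
from h import *
o,M,s=state();print(s,o['width'])
p=get_image('wrist');W=cloud(p);cv2.imwrite('pics/w7.png',p['frame'])
a=np.radians(7.3);A=np.array([[np.cos(a),-np.sin(a)],[np.sin(a),np.cos(a)]])
T=(W[...,:2]-[435.5,-8.1])@A
for n,z,b,ylo,yhi in(('cup lid',98,5,42,108),('walls',55,4,40,115),('box top',123,5,-34,34)):
    m=(abs(W[...,2]-z)<b)&(T[...,1]>ylo)&(T[...,1]<yhi)&(abs(T[...,0])<42)
    if m.sum()>10: print(n,m.sum(),'z',np.median(W[m][:,2]),'tray frame rect',rect(T[m]))
plan([(434.5,-330,190,7.3,3)])
```

```text
[429.41085683  29.56873686 212.43968765   7.46451797] 87.90652084867952
cup lid 2474 z 97.31887868752477 tray frame rect ((0.5427455902099609, 72.14680480957031), (56.86823654174805, 56.862308502197266), 64.83760833740234)
walls 527 z 55.217298790647874 tray frame rect ((0.00466156005859375, 75.01719665527344), (75.99890899658203, 69.43401336669922), 0.10196081548929214)
box top 1260 z 123.455089262193 tray frame rect ((0.43792152404785156, 0.05703163146972656), (60.350013732910156, 21.72444725036621), 89.55538177490234)
call: shift [-118.   -13.7    7.4] turnz 0.001
call: shift [-118.   -13.6    7.4] turnz 0.001
call: shift [-118.   -13.5    7.4] turnz 0.001
  at [ 434.5 -330.   190.     7.3]
```

View pics/w7.png

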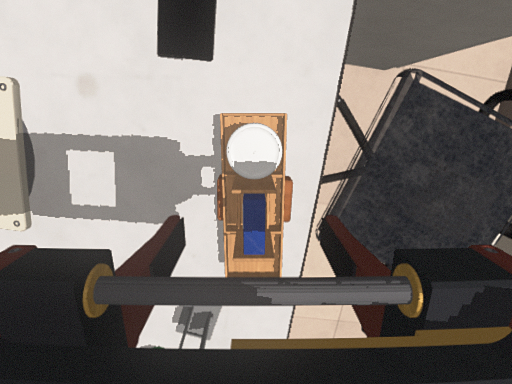

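The cup sits upright and centred in bay 1 at (255,150), with the box standing at (255,223), and the tray is level and hasn't moved. Now the second cup.

>>> servo_tool --deltas '[[[-20, -2, 0], [0, 0, 0]], [[-48, -5, 0], [0, 0, 0]], [[-78, -9, 0], [0, 0, 0]], [[-108, -12, 0], [0, 0, 0]], [[-138, -16, 0], [0, 0, 0]]]'

```text
t: 31.87
ee_pos: [429.9, -111.3, 210.5]
orientation: [2.075, 2.359, 0.0]
ft_force: [1.2, 0.0, 1.2]
width: 87.8
grasp_force: 0.0
```

>>> servo_tool --deltas '[[[-30, -3, 2], [0, 0, 0]], [[-60, -7, 4], [0, 0, 0]], [[-90, -10, 6], [0, 0, 0]], [[-115, -13, 8], [0, 0, 0]], [[-138, -16, 10], [0, 0, 0]]]'

```text
t: 32.28
ee_pos: [431.7, -250.6, 200.3]
orientation: [2.076, 2.358, 0.0]
ft_force: [1.1, -0.3, -0.1]
width: 87.9
grasp_force: 0.0
```

>>> servo_tool --deltas '[[[-22, -3, 4], [0, 0, 0]], [[-44, -5, 8], [0, 0, 0]], [[-62, -7, 11], [0, 0, 0]], [[-73, -8, 13], [0, 0, 0]], [[-78, -9, 13], [0, 0, 0]]]'

```text
t: 32.7
ee_pos: [432.8, -328.6, 186.9]
orientation: [-2.076, -2.357, 0.0]
ft_force: [-1.0, -0.4, -0.7]
width: 87.8
grasp_force: 0.0
```

Run:
```python
from h import *
p=get_image('wrist');c=cup(p,(434.5,-346));look(p,['cup_a'])
o,M,s=state();print(s)
plan([(*c,39,7.3,1)])
W=cloud(p);m=(W[...,2]>20)&(W[...,2]<110)&(np.hypot(W[...,0]-c[0],W[...,1]-c[1])<110)&(np.hypot(W[...,0]-c[0],W[...,1]-c[1])>40)
X=W[m];print('neighbours',m.sum(),np.percentile(X,[5,50,95],axis=0).round() if m.sum() else '')
cv2.imwrite('pics/w8.png',p['frame'])
```

```text
cup 2047 (435.4913330078125, -348.10772705078125) 28.878944396972656 [ 435.4 -347.    64.3] ((435.4117126464844, -348.0938720703125), (57.03766632080078, 56.29707336425781), 52.3775520324707)
cup_a 0.83 [251. 198.  51.  60.] z 65.3 [ 435.1 -347.9] [56.1 56.6] 7.8 bgr [145. 149. 152.]
cup_a 0.55 [144. 170.  65.  58.] z 65.1 [ 312.6 -328.8] [56.1 56.7] 6.4 bgr [53. 91. 48.]
[ 432.76467265 -327.65400934  187.12966547    7.28086225]
call: shift [-2.060e+01  1.000e-01  1.481e+02] turnz -0.0
  at [ 435.5 -348.1   39.     7.3]
neighbours 1346 [[ 329. -452.   24.]
 [ 390. -442.   56.]
 [ 458. -314.   65.]]
```

View pics/w8.png

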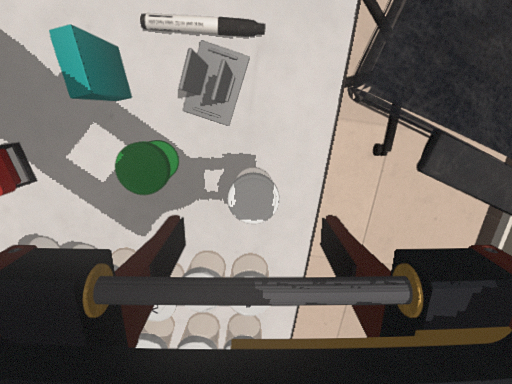

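The blank white cup is at (252,195), and the green look-alike at (143,167) is well clear of the fingers. Descending.

>>> servo_tool --deltas '[[[-8, 0, 5], [0, 0, 0]], [[-15, 0, 18], [0, 0, 0]], [[-20, 0, 40], [0, 0, 0]], [[-20.5, 0, 65], [0, 0, 0]], [[-20.5, 0, 90], [0, 0, 0]]]'

```text
t: 33.22
ee_pos: [435.8, -348.1, 95.8]
orientation: [2.074, 2.359, 0.0]
ft_force: [0.2, 0.0, -0.7]
width: 87.6
grasp_force: 0.0
```

>>> servo_tool --deltas '[[[0, 0, 22], [0, 0, 0]], [[0, 0, 40], [0, 0, 0]], [[0, 0, 51], [0, 0, 0]], [[0, 0, 57], [0, 0, 0]], [[0, 0, 58], [0, 0, 0]]]'

```text
t: 33.63
ee_pos: [435.1, -347.3, 37.9]
orientation: [-2.073, -2.358, 0.0]
ft_force: [-0.2, -0.5, 0.5]
width: 87.7
grasp_force: 0.0
```

>>> servo_tool --deltas '[[[0, 0, 0], [0, 0, 0]], [[0, 0, 0], [0, 0, 0]], [[0, 0, 0], [0, 0, 0]], [[0, 0, 0], [0, 0, 0]], [[0, 0, 0], [0, 0, 0]]]' --grip 1

```text
t: 34.05
ee_pos: [435.9, -348.2, 39.9]
orientation: [2.074, 2.358, 0.0]
ft_force: [-0.2, 0.8, -0.4]
width: 58.0
grasp_force: 0.0
```

>>> servo_tool --deltas '[[[0, 0, 0], [0, 0, 0]], [[0, 0, 0], [0, 0, 0]], [[0, 0, 0], [0, 0, 0]]]'

```text
t: 34.3
ee_pos: [435.9, -348.2, 39.8]
orientation: [2.074, 2.358, 0.0]
ft_force: [-0.9, 0.9, 7.2]
width: 55.3
grasp_force: 30.0
```

>>> servo_tool --deltas '[[[0, 0, 0], [0, 0, 0]], [[0, 0, -4], [0, 0, 0]], [[0, 0, -12], [0, 0, 0]], [[0, 0, -26], [0, 0, 0]], [[0, 0, -42], [0, 0, 0]]]'

```text
t: 34.72
ee_pos: [434.9, -347.3, 81.3]
orientation: [-2.073, -2.357, 0.0]
ft_force: [-0.1, 0.3, -0.3]
width: 55.4
grasp_force: 30.0
```

>>> servo_tool --deltas '[[[0, 0, -18], [0, 0, 0]], [[0, 0, -38], [0, 0, 0]], [[0, 0, -58], [0, 0, 0]], [[0, 0, -72], [0, 0, 0]], [[0, 0, -80], [0, 0, 0]]]'

```text
t: 35.13
ee_pos: [436.1, -348.3, 163.5]
orientation: [2.073, 2.357, 0.0]
ft_force: [1.4, 0.4, -0.8]
width: 55.4
grasp_force: 30.0
```

Run:
```python
from h import *
p=get_image('wrist');W=cloud(p)
o,M,s=state();print(s,o['width'],o['grasp_force'],o['ft_force'])
for r in finder.silhouettes('cup_a',p)[:3]:
    X=W[r['mask']];X=X[~np.isnan(X[:,0])];zt=np.percentile(X[:,2],90);Y=X[abs(X[:,2]-zt)<5]
    print(r['score'],zt,cv2.minEnclosingCircle(Y[:,:2].astype(np.float32)),'tilt',np.linalg.lstsq(np.c_[Y[:,:2]-Y[:,:2].mean(0),np.ones(len(Y))],Y[:,2],rcond=None)[0])
plan([(444.8,-80.5,163,7.3,2)])
```

```text
[ 436.45679094 -348.64507417  164.07538502    7.33572987] 54.9606693263482 29.999977588886395 [0.64566512 0.22178196 0.9821473 ]
0.79 188.72571894019407 ((435.85223388671875, -347.89080810546875), 28.94268226623535) tilt [-3.12224712e-03 -6.86683663e-03  1.87868387e+02]
0.57 65.04939626283516 ((312.5387878417969, -329.4632263183594), 29.24110221862793) tilt [-8.57857590e-03 -8.22349847e-03  6.40775690e+01]
call: shift [ 1.323e+02  2.140e+01 -1.000e-01] turnz 0.0
call: shift [ 1.323e+02  2.140e+01 -1.000e-01] turnz 0.0
  at [444.8 -80.5 163.    7.3]
```

>>> servo_tool --deltas '[[[12, 2, 0], [0, 0, 0]], [[36, 6, 0], [0, 0, 0]], [[66, 11, 0], [0, 0, 0]], [[99, 16, 0], [0, 0, 0]], [[132, 21.5, 0], [0, 0, 0]]]'

```text
t: 35.65
ee_pos: [438.6, -211.9, 159.7]
orientation: [-2.074, -2.356, 0.001]
ft_force: [-0.0, 0.1, -0.5]
width: 55.3
grasp_force: 30.0
```

>>> servo_tool --deltas '[[[33, 5, 0], [0, 0, 0]], [[65, 11, 0], [0, 0, 0]], [[94, 15, 0], [0, 0, 0]], [[118, 19, 0], [0, 0, 0]], [[131.5, 21.5, 0], [0, 0, 0]]]'

```text
t: 36.07
ee_pos: [442.6, -77.9, 159.9]
orientation: [-2.071, -2.358, 0.002]
ft_force: [-0.5, -0.3, -0.9]
width: 55.6
grasp_force: 30.0
```

>>> servo_tool --deltas '[[[0, 0, 4], [0, 0, 0]], [[0, 0, 14], [0, 0, 0]], [[0, 0, 26], [0, 0, 0]], [[0, 0, 36], [0, 0, 0]], [[0, 0, 42], [0, 0, 0]]]'

```text
t: 36.48
ee_pos: [443.3, -81.5, 117.1]
orientation: [-2.074, -2.356, 0.002]
ft_force: [0.1, 0.8, -1.0]
width: 55.5
grasp_force: 30.0
```

>>> servo_tool --deltas '[[[0, 0, 0], [0, 0, 0]], [[0, 0, 0], [0, 0, 0]], [[0, 0, 0], [0, 0, 0]]]'

```text
t: 36.73
ee_pos: [444.7, -81.4, 119.2]
orientation: [2.076, 2.358, -0.0]
ft_force: [0.1, -0.1, -0.7]
width: 55.7
grasp_force: 30.0
```

>>> servo_tool --deltas '[[[0.2, 0.6, 4], [0, 0, 0]], [[0.2, 0.6, 12], [0, 0, 0]], [[0.2, 0.6, 22], [0, 0, 0]], [[0.2, 0.6, 30], [0, 0, 0]], [[0.2, 0.6, 36], [0, 0, 0]]]'

```text
t: 37.15
ee_pos: [444.6, -80.7, 81.9]
orientation: [-2.074, -2.358, 0.001]
ft_force: [0.2, 0.3, -0.1]
width: 55.2
grasp_force: 30.0
```

>>> servo_tool --deltas '[[[0, 0, 3], [0, 0, 0]], [[0, 0, 5], [0, 0, 0]], [[0, 0, 7], [0, 0, 0]], [[0, 0, 7.5], [0, 0, 0]], [[0, 0, 7.5], [0, 0, 0]]]'

```text
t: 37.57
ee_pos: [445.2, -80.8, 75.7]
orientation: [2.075, 2.359, 0.0]
ft_force: [-0.2, 0.3, -1.9]
width: 55.1
grasp_force: 30.0
```

>>> servo_tool --deltas '[[[0, 0, 0.3], [0, 0, 0]], [[0, 0, 0.6], [0, 0, 0]], [[0, 0, 0.9], [0, 0, 0]], [[0, 0, 0.9], [0, 0, 0]], [[0, 0, 0.9], [0, 0, 0]]]'

```text
t: 37.98
ee_pos: [445.2, -80.8, 74.9]
orientation: [2.075, 2.359, 0.0]
ft_force: [-0.1, -0.1, -1.1]
width: 55.0
grasp_force: 30.0
```

>>> servo_tool --deltas '[[[0, 0, 0.5], [0, 0, 0]], [[0, 0, 1], [0, 0, 0]], [[0, 0, 1.5], [0, 0, 0]], [[0, 0, 1.5], [0, 0, 0]]]'

```text
t: 38.32
ee_pos: [445.1, -80.8, 73.2]
orientation: [-2.075, -2.359, 0.0]
ft_force: [0.6, 0.2, -0.9]
width: 55.5
grasp_force: 30.0
```

>>> servo_tool --deltas '[[[0, 0, 0.3], [0, 0, 0]], [[0, 0, 0.3], [0, 0, 0]]]'

```text
t: 38.48
ee_pos: [445.1, -80.8, 72.9]
orientation: [-2.075, -2.359, 0.0]
ft_force: [-0.1, -0.1, -1.1]
width: 55.2
grasp_force: 30.0
```

>>> servo_tool --deltas '[[[0, 0, 0.2], [0, 0, 0]], [[0, 0, 0.2], [0, 0, 0]]]'

```text
t: 38.65
ee_pos: [445.2, -80.8, 72.9]
orientation: [2.075, 2.359, -0.0]
ft_force: [-1.3, -0.7, -0.3]
width: 55.7
grasp_force: 30.0
```

>>> servo_tool --deltas '[[[0, 0, 0], [0, 0, 0]]]'

```text
t: 38.73
ee_pos: [445.1, -80.8, 72.8]
orientation: [2.075, 2.359, -0.0]
ft_force: [0.0, -0.4, 1.0]
width: 55.4
grasp_force: 30.0
```

>>> servo_tool --deltas '[[[0, 0, 0.2], [0, 0, 0]], [[0, 0, 0.2], [0, 0, 0]]]'

```text
t: 38.9
ee_pos: [445.2, -80.8, 72.7]
orientation: [2.075, 2.359, -0.0]
ft_force: [-0.6, -1.4, 3.1]
width: 55.7
grasp_force: 30.0
```

>>> servo_tool --deltas '[[[0, 0, 0], [0, 0, 0]]]'

```text
t: 38.98
ee_pos: [445.2, -80.8, 72.7]
orientation: [2.075, 2.359, 0.0]
ft_force: [-1.9, -1.1, 1.8]
width: 55.0
grasp_force: 30.0
```

>>> servo_tool --deltas '[[[0, 0, 0], [0, 0, 0]]]'

```text
t: 39.07
ee_pos: [445.2, -80.8, 72.7]
orientation: [2.075, 2.359, 0.0]
ft_force: [-1.9, -1.5, 4.1]
width: 55.3
grasp_force: 30.0
```

The cup has made contact. I'll back off 0.2 mm, release and rise.

>>> servo_tool --deltas '[[[0, 0, -0.2], [0, 0, 0]], [[0, 0, -0.2], [0, 0, 0]]]'

```text
t: 39.23
ee_pos: [445.1, -80.8, 72.8]
orientation: [-2.075, -2.359, 0.0]
ft_force: [-1.6, -0.2, 2.1]
width: 55.4
grasp_force: 30.0
```

>>> servo_tool --deltas '[[[0, 0, 0], [0, 0, 0]], [[0, 0, 0], [0, 0, 0]], [[0, 0, 0], [0, 0, 0]], [[0, 0, 0], [0, 0, 0]], [[0, 0, 0], [0, 0, 0]]]' --grip -1

```text
t: 39.65
ee_pos: [445.2, -80.7, 72.7]
orientation: [-2.075, -2.359, -0.0]
ft_force: [0.4, 0.3, 0.9]
width: 85.0
grasp_force: 0.0
```

>>> servo_tool --deltas '[[[0, 0, 0], [0, 0, 0]], [[0, 0, -6], [0, 0, 0]], [[0, 0, -18], [0, 0, 0]], [[0, 0, -38], [0, 0, 0]], [[0, 0, -60], [0, 0, 0]]]'

```text
t: 40.07
ee_pos: [444.4, -80.6, 133.1]
orientation: [-2.074, -2.358, 0.002]
ft_force: [0.1, 0.1, 0.7]
width: 87.3
grasp_force: 0.0
```

>>> servo_tool --deltas '[[[0, 0, -25], [0, 0, 0]], [[0, 0, -55], [0, 0, 0]], [[0, 0, -85], [0, 0, 0]], [[-12, -1, -105], [0, 0, 0]], [[-30, -3, -115], [0, 0, 0]]]'

```text
t: 40.48
ee_pos: [447.1, -110.7, 251.3]
orientation: [2.07, 2.358, 0.004]
ft_force: [0.3, -0.4, -0.7]
width: 87.9
grasp_force: 0.0
```

Run:
```python
from h import *
p=get_image('wrist');W=cloud(p);q=get_image('scene')
o,M,s=state();print(s,o['width'])
cv2.imwrite('pics/w9.png',np.hstack([cv2.resize(p['frame'],(400,300)),cv2.resize(q['frame'][100:230,220:400],(400,300))]))
a=np.radians(7.3);A=np.array([[np.cos(a),-np.sin(a)],[np.sin(a),np.cos(a)]])
T=(W[...,:2]-[435.5,-8.1])@A
for n,z,b,ylo,yhi in(('cup1',98,5,42,108),('cup2',98,5,-108,-42),('walls',55,4,-115,115),('box top',123,5,-34,34)):
    m=(abs(W[...,2]-z)<b)&(T[...,1]>ylo)&(T[...,1]<yhi)&(abs(T[...,0])<42)
    if m.sum()>10: print(n,m.sum(),'z',np.median(W[m][:,2]),rect(T[m]))
```

```text
[ 447.38237136 -112.47224212  250.37979251    7.26174425] 87.71497227824267
cup1 1858 z 97.23940110397888 ((0.4786491394042969, 62.779388427734375), (37.04385757446289, 56.117149353027344), 89.87672424316406)
cup2 1911 z 97.32693369589492 ((-0.2834281921386719, -73.57039642333984), (55.92158508300781, 56.996063232421875), 0.17725548148155212)
walls 1191 z 55.063625310573286 ((0.3595314025878906, -7.296195983886719), (76.99395751953125, 206.5972137451172), 0.35851430892944336)
box top 1420 z 123.33210081105997 ((0.46001148223876953, 0.15292930603027344), (22.049741744995117, 59.955623626708984), 0.6814274191856384)
```

View pics/w9.png

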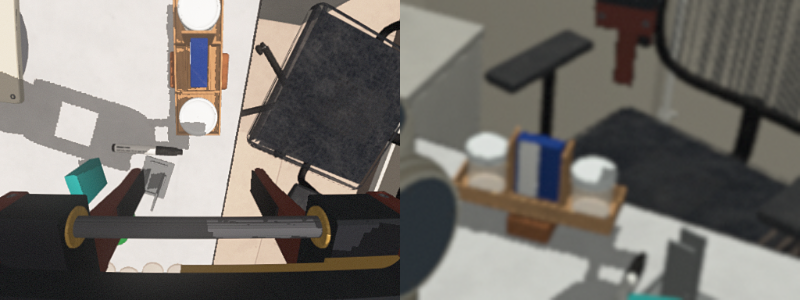

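Both cups are upright in the end bays at (200,12) and (200,117), with the box between them at (200,62). The tray is level and the gripper is clear, so I'm handing in.

```bash
python3 -c "
from workcell import close_job
print(close_job())"
```

```text
the job is handed in; nothing more can be done
None
```

The tray is loaded and handed in at about 40 s: box on end in the middle channel first, then one blank-lidded cup upright in each end bay, tray level and unmoved. One slip: my first grip to carry the box to the tray closed too late, and setting it back on the desk read 32 N at the wrist before I gripped it again properly.

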